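# Make up two perfume sample kits

### The job

Make up two sample kits from the stock on the bench: the white tray gets the blue dropper bottle and the red-lidded jar; the orange tray gets the red dropper bottle, the yellow dropper bottle and the white-lidded jar. Stand each one upright on the floor of a pocket of its tray, one to a pocket and any pocket of that tray will do, setting the glass down gently rather than dropping it. Leave the green dropper bottle and the blue-lidded jar standing where they are.

Things in the scene. Friction and masses are not known exactly. Their poses are not given: they have to be found in the camera images.
- red_bottle: 10 ml dropper bottle with a red collar and red rubber bulb on top: amber glass body 28 mm in diameter and 46 mm tall with a cream label, then the collar (22 mm in diameter, up to 62 mm) and the narrow bulb (to 80 mm). About 45 g. Stands loose on the table. Origin: centre of the underside; z up along the bottle.
- yellow_bottle: 10 ml dropper bottle with a yellow collar and yellow rubber bulb on top: amber glass body 28 mm in diameter and 46 mm tall with a cream label, then the collar (22 mm in diameter, up to 62 mm) and the narrow bulb (to 80 mm). About 45 g. Stands loose on the table. Origin: centre of the underside; z up along the bottle.
- blue_bottle: 10 ml dropper bottle with a blue collar and blue rubber bulb on top: amber glass body 28 mm in diameter and 46 mm tall with a cream label, then the collar (22 mm in diameter, up to 62 mm) and the narrow bulb (to 80 mm). About 45 g. Stands loose on the table. Origin: centre of the underside; z up along the bottle.
- green_bottle: 10 ml dropper bottle with a green collar and green rubber bulb on top (belongs to no kit): amber glass body 28 mm in diameter and 46 mm tall with a cream label, then the collar (22 mm in diameter, up to 62 mm) and the narrow bulb (to 80 mm). About 45 g. Stands loose on the table. Origin: centre of the underside; z up along the bottle.
- red_jar: Cream jar with a red screw lid: a plain upright cylinder 31 mm in diameter and 46 mm tall, amber glass with a cream label below, the red lid being the top 16 mm. No dropper. About 70 g. Stands loose on the table. Origin: centre of the underside; z up along the jar.
- white_jar: Cream jar with a white screw lid: a plain upright cylinder 31 mm in diameter and 46 mm tall, amber glass with a cream label below, the white lid being the top 16 mm. No dropper. About 70 g. Stands loose on the table. Origin: centre of the underside; z up along the jar.
- blue_jar: Cream jar with a blue screw lid (belongs to no kit): a plain upright cylinder 31 mm in diameter and 46 mm tall, amber glass with a cream label below, the blue lid being the top 16 mm. No dropper. About 70 g. Stands loose on the table. Origin: centre of the underside; z up along the jar.
- white_tray: White kit tray with two square pockets in one row, fixed to the table, 65 mm by 121 mm, 13 mm high. The pockets are 47 mm square inside with a floor 3 mm above the table and walls 10 mm high above that floor, 9 mm thick. Origin: centre of the underside; the row runs along the tray's own y axis, pocket centres at x = 0 and y = -28 and +28 mm; z up. The tray lies with its y axis within about 15 degrees of the world's y axis.
- orange_tray: Orange kit tray with three square pockets in one row, fixed to the table, 65 mm by 177 mm, 13 mm high. The pockets are 47 mm square inside with a floor 3 mm above the table and walls 10 mm high above that floor, 9 mm thick. Origin: centre of the underside; the row runs along the tray's own y axis, pocket centres at x = 0 and y = -56, 0 and +56 mm; z up. The tray lies with its y axis within about 15 degrees of the world's y axis.
There are look-alikes about, which are no part of the job. What is shaped like the red_bottle but pink or purple is not meant. Leave any pink or turquoise look-alike of the blue_bottle alone.

How it is judged:
At the end, for the whole second after the job is handed in: Each kit item stands in its own tray: within 18 mm of the row's centre line and inside the tray's length, underside less than 7 mm above the tray's underside, upright within 0.12 rad, released, at rest. Green bottle and blue-lidded jar upright, still, within 30 mm of their starts (x of blue_bottle in the frame of white_tray between -0.018 and 0.018 m and y of blue_bottle in the frame of white_tray between -0.0605 and 0.0605 m and z of each of blue_bottle, red_jar in the frame of white_tray below 0.007 m and angle between each of blue_bottle, red_jar, red_bottle, yellow_bottle, white_jar, green_bottle, blue_jar's own z axis and vertical below 0.12 rad and linear speed of each of blue_bottle, red_jar, red_bottle, yellow_bottle, white_jar, green_bottle, blue_jar below 0.02 m/s and contact force between each of blue_bottle, red_jar, red_bottle, yellow_bottle, white_jar and the fingers below 0.1 N and x of red_jar in the frame of white_tray between -0.018 and 0.018 m and y of red_jar in the frame of white_tray between -0.0605 and 0.0605 m and x of red_bottle in the frame of orange_tray between -0.018 and 0.018 m and y of red_bottle in the frame of orange_tray between -0.0885 and 0.0885 m and z of each of red_bottle, yellow_bottle, white_jar in the frame of orange_tray below 0.007 m and x of yellow_bottle in the frame of orange_tray between -0.018 and 0.018 m and y of yellow_bottle in the frame of orange_tray between -0.0885 and 0.0885 m and x of white_jar in the frame of orange_tray between -0.018 and 0.018 m and y of white_jar in the frame of orange_tray between -0.0885 and 0.0885 m and distance of each of green_bottle, blue_jar from where it was at the start of the episode below 0.03 m); the robot touches nothing.
It fails at once if the green bottle, which is not part of either kit, is moved (by more than 30 mm) or knocked over (distance of green_bottle from where it was at the start of the episode above 0.03 m or angle between green_bottle's own z axis and vertical above 0.5 rad).
It fails at once if the blue jar, which is not part of either kit, is moved (by more than 30 mm) or knocked over (distance of blue_jar from where it was at the start of the episode above 0.03 m or angle between blue_jar's own z axis and vertical above 0.5 rad).
It fails at once if a bottle or jar is dropped or thrown: it moves faster than 0.7 m/s (a fall of about 25 mm) out of the gripper ((linear speed of blue_bottle above 0.7 m/s and contact force between blue_bottle and the fingers below 0.05 N) or (linear speed of red_jar above 0.7 m/s and contact force between red_jar and the fingers below 0.05 N) or (linear speed of red_bottle above 0.7 m/s and contact force between red_bottle and the fingers below 0.05 N) or (linear speed of yellow_bottle above 0.7 m/s and contact force between yellow_bottle and the fingers below 0.05 N) or (linear speed of white_jar above 0.7 m/s and contact force between white_jar and the fingers below 0.05 N)).
It also fails if it takes over 144 s, if anything falls off the work surface, if the arm or the gripper's body presses on something with over 40 N, if the wrist force passes 120 N, or if a joint passes its speed limit or range.

### The arm

A 6-joint arm with a two-finger parallel gripper is mounted at the origin on the work surface. World frame = base frame: x ahead of the robot, y to its left, z up, the work surface at z = 0. Lengths are in m, angles in rad, forces in N, time in s.
With the tool pointing down it reaches from about 0.3 to 1 m from the base axis. Payload 5.1 kg.
Tool frame: the origin (TCP) lies between the finger pads; the fingertips stand 8 mm ahead of it and the grasp point (between the pads) lies 11 mm behind it; z points along the fingers, y is the line along which they close (so a half turn about z gives the same grasp; the last joint's range is limited). The gripper opens to 95 mm and grips with 3 to 60 N. Pads are 20 mm wide; open, the fingers measure 119 mm over their backs; the gripper's body (75 mm by 180 mm) begins 59 mm behind the grasp point.
Start: joints at [1.164, 0.124, 1.65, -0, 1.367, -0.083], TCP at [0.207, 0.616, 0.223] pointing down, gripper open.
Joint ranges: [-2.61, 2.61], [-1.02, 2.33], [0.03, 2.71], [-1.35, 4.49], [0.32, 2.68], [-2.91, 2.91]. Speed limits (rad/s): [2.57, 2.57, 3.14, 3.14, 3.14, 3.14].

### API

Orientations are given as a unit quaternion [w, x, y, z].
In Python, from station import arm gives the robot as it stands. The module is installed in compiled form; this text tells all that it offers.
- The arm moves only by the tool jog_arm, never from a script. Its argument "plan" is a list of rows, each an object with "claw": the closure, from 0 (fully open) to 1 (shut); "xyz": the shift along the tool's x, y, z in mm, a list of three; "yaw": the turn about the tool's z in degrees. A call has 1 to 20 rows; each row is the pose to reach, as a shift and turn from the pose commanded when the call began, along the tool's axes at that moment; what a row does not reach only later rows make up. A row lasts 1/10 s, in which the tool goes at most 50 mm and 8.59 degrees, less where a joint would pass 70% of its speed; a pose out of reach is approached as far as the arm can. A call with a gripper value outside its range is refused whole. The fingers move at their own pace and stop on an object; "force" is the grip in N (left out, the last holds). Time passes only in rows, so rows that repeat a pose let the fingers close. It gives the time, the measured TCP pose, the force, the opening and the grip force at its end, in the units of the state.
- arm.get_obs(): the state, without advancing time (a new reading comes with each control period).
- arm.grab_frame(name): name is "scene" or "top" or "wrist"; returns a dict with "img" (384x512x3 uint8, red, green, blue), "intrinsics" (3x3 intrinsics, pixels), "R" (3x3) and "t" (3): a world point X has camera coordinates R X + t. Camera axes: x right, y down, z forward; pixel columns grow to the right and rows downward; lengths in m; the calibration is good to about 2 mm. A picture is of the moment at which its call begins. There is no depth.
- arm.hand_in(): hands the job in; it is judged then, once.
The state is a dict: "time_s": time; "joints": joint angles; "qd": joint speeds; "joint_torque": joint torques, N m; "eef_pos": TCP position; "tool_rot": TCP orientation; "ft_force": force on the tool from outside, world axes, zero at the start; "ft_torque": the same for the moment, N m; "finger_gap": finger opening in m; "finger_force": force on a finger pad.
Only numpy, scipy, OpenCV 4.12 (cv2) and the standard library are available. Lean on these libraries where they do the work, as an engineer would, in place of code of your own. Each camera call takes 0.05 s, during which the arm holds its last target. There are 200 camera calls.

## Working session

There is one attempt and no reset: what is moved stays moved. The work goes in short steps, Python scripts to look and compute and a tool call to move; the robot and the scene stay as the last step left them, time stands still between calls to the robot, and variables do not carry over. Pictures are saved under pics/ and viewed, at most 14 in all, crops included, and the job is handed in when it is done.

Besides the shell and the picture viewer there is one more tool, called as name(argument=value, ...), one argument or row to a line, values as JSON. jog_arm: Moves the arm, as the interface text tells. Its arguments: {"type":"object","properties":{"plan":{"type":"array","items":{"type":"object","properties":{"claw":{"type":"number"},"xyz":{"type":"array","items":{"type":"number"}},"yaw":{"type":"number"}}}},"force":{"type":"number"}},"required":["plan"]}

```bash
mkdir -p pics; python3 - <<'E'
from station import arm
import cv2,numpy as np
for n in("top","scene"):
    f=arm.grab_frame(n); np.savez(f"pics/{n}0.npz",**f)
    cv2.imwrite(f"pics/{n}0.png",cv2.resize(f["img"][:,:,::-1],(800,600),interpolation=cv2.INTER_CUBIC))
    print(n,f["intrinsics"].tolist(),(-np.array(f["R"]).T@np.array(f["t"])).round(3),np.array(f["R"]).round(3).tolist())
o=arm.get_obs();print(o)
E
```

```text
top [[416.61220602617226, 0.0, 253.2060326591477], [0.0, 416.61220602617226, 195.12967353037274], [0.0, 0.0, 1.0]] [ 0.382 -0.044  1.023] [[-0.018, -0.999, -0.026], [-0.981, 0.023, -0.191], [0.192, 0.022, -0.981]]
scene [[481.5583285533979, 0.0, 248.00968305177676], [0.0, 481.5583285533979, 189.42156256111224], [0.0, 0.0, 1.0]] [1.115 0.466 0.914] [[-0.677, 0.736, -0.007], [0.562, 0.51, -0.651], [-0.476, -0.445, -0.759]]
{'time_s': 0.1, 'joints': array([ 1.16440366e+00,  1.24441547e-01,  1.65151657e+00, -1.77159057e-05,
        1.36749758e+00, -8.25920273e-02]), 'qd': array([-0.0007771 , -0.00246601, -0.00352209, -0.00123666,  0.00017083,
        0.00021809]), 'joint_torque': array([-3.81539894e-04, -4.18884337e+01, -3.61093748e+01,  7.75375497e-02,
        4.62036766e-02, -5.53018265e-05]), 'eef_pos': array([0.20661784, 0.61569809, 0.22152122]), 'tool_rot': array([-2.17071929e-04,  1.61192120e-01,  9.86922607e-01, -9.05918791e-04]), 'ft_force': array([-0.57126046, -0.32498102,  0.30510217]), 'ft_torque': array([-0.02263304, -0.05474367, -0.01457544]), 'finger_force': 0.0, 'finger_gap': 0.09535757822056269}
```

View pics/top0.png

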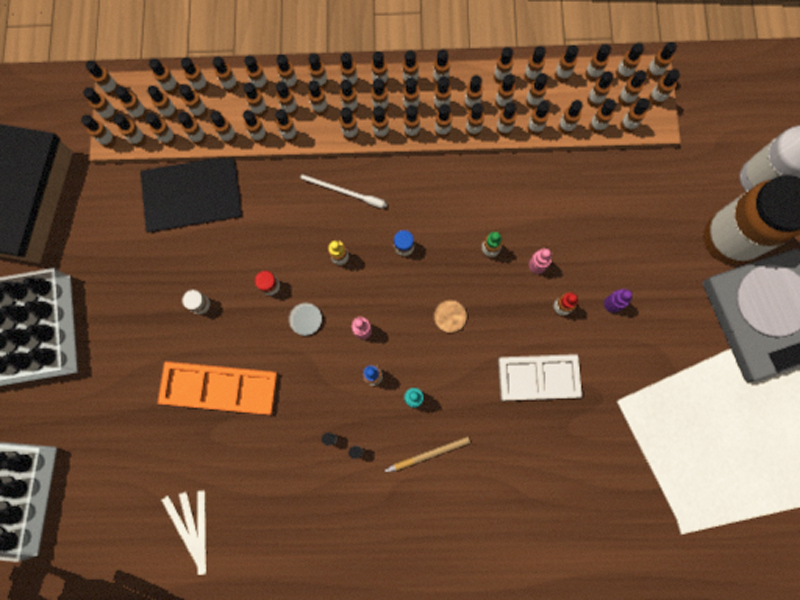

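View pics/scene0.png

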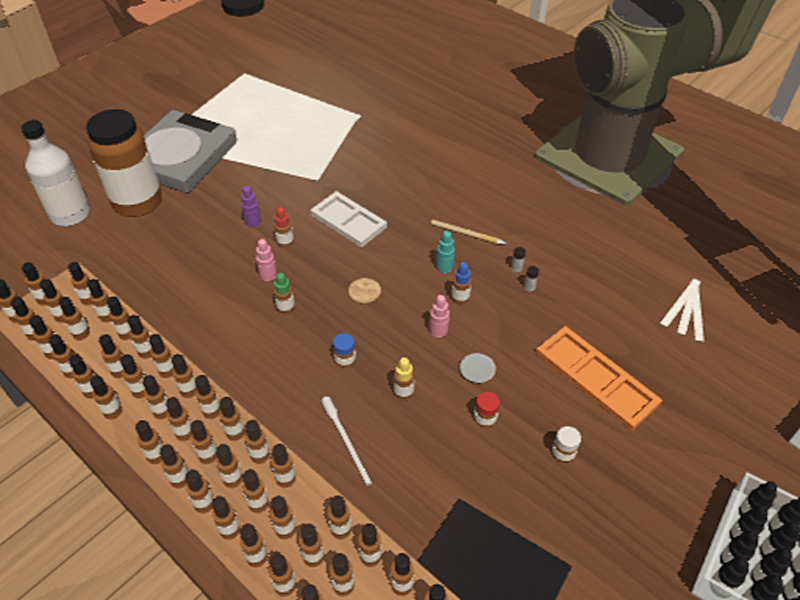

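The top view (800x600 scale) shows red bottle (567,304), yellow (338,252), blue bottle (372,376), green (492,244), the red, white and blue jars at (267,283), (196,301), (403,243), the orange tray at (218,388) and the white tray at (540,378). The scene view agrees. Next I triangulate the coloured blobs.

```bash
cat > h.py <<'E'
import numpy as np,cv2
def load(n): return dict(np.load(n))
def ray(f,uv):
    C=-f["R"].T@f["t"]; d=f["R"].T@np.linalg.inv(f["intrinsics"])@np.r_[uv,1.]
    return C,d
def plane(f,uv,z):
    C,d=ray(f,uv); return C+d*(z-C[2])/d[2]
def tri(fs,uvs):
    A=np.zeros((3,3));b=np.zeros(3);L=[]
    for f,uv in zip(fs,uvs):
        C,d=ray(f,uv);d=d/np.linalg.norm(d);P=np.eye(3)-np.outer(d,d);A+=P;b+=P@C;L.append((C,P))
    X=np.linalg.solve(A,b); return X,max(np.linalg.norm(P@(X-C)) for C,P in L)
def blob(f,uv,lo,hi,r=14):
    """largest HSV blob near uv -> centroid, area, contour"""
    hsv=cv2.cvtColor(f["img"],cv2.COLOR_RGB2HSV)
    m=cv2.inRange(hsv,lo,hi) if lo[0]<=hi[0] else cv2.inRange(hsv,(lo[0],)+lo[1:],(179,)+hi[1:])|cv2.inRange(hsv,(0,)+lo[1:],hi)
    k=np.zeros_like(m);cv2.circle(k,(int(uv[0]),int(uv[1])),r,255,-1);m&=k
    n,l,s,c=cv2.connectedComponentsWithStats(m)
    i=1+np.argmax(s[1:,4]); cn=cv2.findContours((l==i).astype(np.uint8),cv2.RETR_EXTERNAL,cv2.CHAIN_APPROX_NONE)[0][0]
    return c[i],s[i,4],cn
E
python3 - <<'E'
from h import *
T,S=load("pics/top0.npz"),load("pics/scene0.npz")
R=((172,150,70),(6,255,255));Y=((20,140,90),(34,255,255));B=((105,140,60),(125,255,255));G=((50,120,40),(80,255,255));W=((0,0,165),(179,40,255))
it=dict(red_b=(R,(567,300),(283,217)),yel_b=(Y,(337,248),(404,370)),blu_b=(B,(372,374),(463,276)),grn_b=(G,(493,241),(282,285)),
red_j=(R,(266,281),(487,402)),blu_j=(B,(403,241),(344,344)),wht_j=(W,(193,298),(567,436)),
pink1=(((155,60,80),(172,255,255)),(541,258),(264,258)),pink2=(((155,60,80),(172,255,255)),(361,326),(440,315)),turq=(((80,120,60),(95,255,255)),(414,398),(446,250)),purp=(((130,80,40),(150,255,255)),(622,298),(250,206)))
for n,(c,a,b) in it.items():
    ca,aa,_=blob(T,np.array(a)*.64,*c);cb,ab,_=blob(S,np.array(b)*.64,*c)
    X,e=tri([T,S],[ca,cb]); print(n,X.round(4),"err",e.round(4),aa,ab,"plane",plane(T,ca,X[2])[:2].round(3))
for n,c,uvT,uvS,r in(("orange",((5,150,90),(18,255,255)),(218,388),(600,375),48),("white",((0,0,110),(179,45,255)),(540,378),(348,218),32)):
    for f,uv in((T,uvT),(S,uvS)):
        _,a,cn=blob(f,np.array(uv)*.64,*c,r=r+(12 if f is S else 0))
        P=np.array([plane(f,p[0],.013)[:2] for p in cn])*1000
        (cx,cy),(w,h),an=cv2.minAreaRect(P.astype(np.float32)); print(n,a,round(cx,1),round(cy,1),round(w,1),round(h,1),an)
E
```

```text
red_b [ 0.5724 -0.2814  0.0594] err 0.0004 87 92 plane [ 0.573 -0.282]
yel_b [0.663  0.0704 0.0568] err 0.0005 84 107 plane [0.663 0.07 ]
blu_b [0.469  0.0182 0.0582] err 0.0004 58 80 plane [0.469 0.018]
grn_b [ 0.669  -0.1724  0.0611] err 0.0001 64 34 plane [ 0.669 -0.172]
red_j [0.6181 0.1834 0.04  ] err 0.0005 143 190 plane [0.618 0.183]
blu_j [ 0.6779 -0.034   0.0397] err 0.0005 117 135 plane [ 0.678 -0.034]
wht_j [0.5894 0.2954 0.0421] err 0.0007 108 167 plane [0.59  0.295]
pink1 [ 0.6431 -0.247   0.0803] err 0.0014 4 1 plane [ 0.642 -0.246]
pink2 [0.5379 0.0366 0.0786] err 0.0048 4 4 plane [0.535 0.041]
turq [ 0.4325 -0.0442  0.0338] err 0.0014 114 176 plane [ 0.433 -0.045]
purp [ 0.5752 -0.362   0.0335] err 0.0003 178 213 plane [ 0.575 -0.362]
orange 5486 456.3 258.3 229.2 231.7 3.2569069862365723
orange 2249 458.6 261.9 182.2 75.8 83.48162841796875
white 1370 461.0 -239.6 64.6 121.8 1.0252398252487183
white 892 465.2 -234.8 73.8 129.7 1.0211735963821411
```

```bash
python3 - <<'E'
from h import *
T=load("pics/top0.npz");S=load("pics/scene0.npz")
for f,uv,r in((T,(218,388),48),(S,(600,375),60)):
  for v in(130,150,170):
    _,a,cn=blob(f,np.array(uv)*.64,(5,205,v),(18,255,255),r=r)
    P=np.array([plane(f,p[0],.013)[:2] for p in cn])*1000
    print(v,a,np.round(cv2.minAreaRect(P.astype(np.float32))[0],1),cv2.minAreaRect(P.astype(np.float32))[1:])
E
```

```text
130 4 [482.2 328.5] ((1.58841872215271, 7.5832719802856445), 73.80074310302734)
150 4 [482.2 328.5] ((1.58841872215271, 7.5832719802856445), 73.80074310302734)
170 4 [482.2 328.5] ((1.58841872215271, 7.5832719802856445), 73.80074310302734)Traceback (most recent call last):
  File "<stdin>", line 5, in <module>
  File "h.py", line 19, in blob
    i=1+np.argmax(s[1:,4]); cn=cv2.findContours((l==i).astype(np.uint8),cv2.RETR_EXTERNAL,cv2.CHAIN_APPROX_NONE)[0][0]
        ~~~~~~~~~^^^^^^^^^
    return _wrapfunc(a, 'argmax', axis=axis, out=out, **kwds)
    return bound(*args, **kwds)
ValueError: attempt to get argmax of an empty sequence
```

jog_arm(
  plan=[
    {"yaw": 71.5,"claw": 0.0},
    {"yaw": 71.5},
    {"yaw": 71.5},
    {"yaw": 71.5},
    {"yaw": 71.5},
    {"yaw": 71.5},
    {"yaw": 71.5},
    {"yaw": 71.5},
    {"yaw": 71.5,"claw": 0.35},
    {"yaw": 71.5,"claw": 0.35},
    {"yaw": 71.5,"claw": 0.35},
    {"yaw": 71.5,"claw": 0.35},
    {"yaw": 71.5,"claw": 0.35},
  ],
  force=10,
)

```text
$.plan[0]: bad value
```

```bash
python3 - <<'E'
from h import *
T=load("pics/top0.npz")
h=cv2.cvtColor(T["img"],cv2.COLOR_RGB2HSV);print(h[248,110],h[235,105:150:4].tolist(), h[225,140])
for v in(130,150,170):
    _,a,cn=blob(T,np.array((218,388))*.64,(3,150,v),(20,255,255),r=48)
    P=np.array([plane(T,p[0],.013)[:2] for p in cn])*1000
    print(v,a,cv2.minAreaRect(P.astype(np.float32)))
E
```

```text
[ 13 194 248] [[13, 191, 243], [12, 196, 230], [12, 193, 239], [13, 195, 245], [13, 192, 248], [14, 196, 248], [13, 193, 248], [13, 193, 248], [13, 192, 248], [12, 194, 235], [11, 192, 208], [11, 187, 168]] [ 12 155  99]
130 1959 ((456.0619812011719, 260.84075927734375), (179.58651733398438, 67.7367935180664), 83.49146270751953)
150 1917 ((455.9194030761719, 260.63446044921875), (179.15264892578125, 67.14862060546875), 83.50237274169922)
170 1866 ((455.80859375, 260.41204833984375), (177.90243530273438, 66.58702850341797), 83.35621643066406)
```

jog_arm(
  plan=[
    {"xyz": [0,0,0],"yaw": 71.5,"claw": 0.0},
    {"xyz": [0,0,0],"yaw": 71.5,"claw": 0.0},
    {"xyz": [0,0,0],"yaw": 71.5,"claw": 0.0},
    {"xyz": [0,0,0],"yaw": 71.5,"claw": 0.0},
    {"xyz": [0,0,0],"yaw": 71.5,"claw": 0.35},
    {"xyz": [0,0,0],"yaw": 71.5,"claw": 0.35},
    {"xyz": [0,0,0],"yaw": 71.5,"claw": 0.35},
    {"xyz": [0,0,0],"yaw": 71.5,"claw": 0.35},
    {"xyz": [0,0,0],"yaw": 71.5,"claw": 0.35},
    {"xyz": [0,0,0],"yaw": 71.5,"claw": 0.35},
    {"xyz": [0,0,0],"yaw": 71.5,"claw": 0.35},
  ],
  force=10,
)

```text
time_s: 1.2
eef_pos: [0.2067, 0.616, 0.2222]
tool_rot: [0.0, 0.707, 0.707, -0.0]
ft_force: [0.3, 0.1, 0.4]
finger_gap: 0.0621
finger_force: 0.0
```

Orange tray is centred at (456,260.5) mm, row axis at 83.4°, size 178x67 (expected 177x65). The white tray is at (461,-239.6), rotated 1°. Moving above the white jar; tool x is world y and tool y is world x.

jog_arm(
  plan=[
    {"xyz": [-321,383,0],"yaw": 0,"claw": 0.35},
    {"xyz": [-321,383,0],"yaw": 0,"claw": 0.35},
    {"xyz": [-321,383,0],"yaw": 0,"claw": 0.35},
    {"xyz": [-321,383,0],"yaw": 0,"claw": 0.35},
    {"xyz": [-321,383,0],"yaw": 0,"claw": 0.35},
    {"xyz": [-321,383,0],"yaw": 0,"claw": 0.35},
    {"xyz": [-321,383,0],"yaw": 0,"claw": 0.35},
    {"xyz": [-321,383,0],"yaw": 0,"claw": 0.35},
    {"xyz": [-321,383,0],"yaw": 0,"claw": 0.35},
    {"xyz": [-321,383,0],"yaw": 0,"claw": 0.35},
    {"xyz": [-321,383,0],"yaw": 0,"claw": 0.35},
    {"xyz": [-321,383,60],"yaw": 0,"claw": 0.35},
    {"xyz": [-321,383,60],"yaw": 0,"claw": 0.35},
    {"xyz": [-321,383,60],"yaw": 0,"claw": 0.35},
    {"xyz": [-321,383,60],"yaw": 0,"claw": 0.35},
  ],
)

```text
time_s: 2.7
eef_pos: [0.5894, 0.2956, 0.1637]
tool_rot: [0.0, 0.707, 0.707, 0.0]
ft_force: [0.5, -0.2, -0.3]
finger_gap: 0.0615
finger_force: 0.0
```

```bash
python3 - <<'E'
from station import arm
from h import *
f=arm.grab_frame("wrist"); np.savez("pics/w1.npz",**f)
cv2.imwrite("pics/w1.png",f["img"][:,:,::-1])
print(arm.get_obs()["eef_pos"],(-f["R"].T@f["t"]).round(3))
for X in([.5894,.2954,.046],[.6181,.1834,.046],[.5894,.2954,.0]):
    p=f["intrinsics"]@(f["R"]@np.array(X)+f["t"]);print(p[:2]/p[2])
E
```

```text
[0.58999998 0.29582147 0.16471101] [0.59  0.365 0.325]
[249.34780954 189.902544  ]
[274.43475546 285.15706012]
[249.48160879 180.58562855]
```

View pics/w1.png

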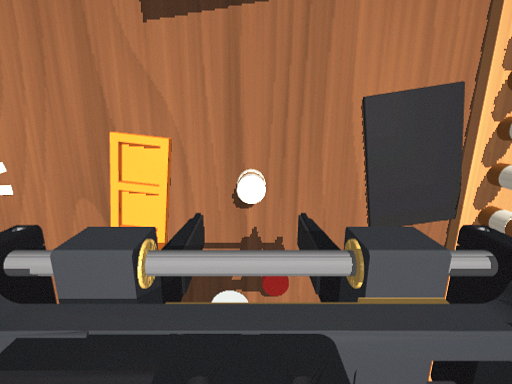

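Wrist view: white lid at (252,188) against a predicted (249,190), so the estimate is good to about 2 mm. Descending to grasp.

jog_arm(
  plan=[
    {"xyz": [1,1,45],"yaw": 0,"claw": 0.35},
    {"xyz": [1,1,85],"yaw": 0,"claw": 0.35},
    {"xyz": [1,1,115],"yaw": 0,"claw": 0.35},
    {"xyz": [1,1,130],"yaw": 0,"claw": 0.35},
    {"xyz": [1,1,140],"yaw": 0,"claw": 0.35},
    {"xyz": [1,1,140],"yaw": 0,"claw": 0.35},
    {"xyz": [1,1,140],"yaw": 0,"claw": 0.8},
    {"xyz": [1,1,140],"yaw": 0,"claw": 0.8},
    {"xyz": [1,1,140],"yaw": 0,"claw": 0.8},
    {"xyz": [1,1,140],"yaw": 0,"claw": 0.8},
    {"xyz": [1,1,140],"yaw": 0,"claw": 0.8},
    {"xyz": [1,1,140],"yaw": 0,"claw": 0.8},
    {"xyz": [1,1,130],"yaw": 0,"claw": 0.8},
    {"xyz": [1,1,115],"yaw": 0,"claw": 0.8},
    {"xyz": [1,1,80],"yaw": 0,"claw": 0.8},
    {"xyz": [1,1,50],"yaw": 0,"claw": 0.8},
    {"xyz": [1,1,50],"yaw": 0,"claw": 0.8},
  ],
  force=12,
)

```text
time_s: 4.45
eef_pos: [0.5943, 0.2974, 0.1202]
tool_rot: [0.002, 0.707, 0.707, 0.005]
ft_force: [0.0, -0.0, 0.3]
finger_gap: 0.0311
finger_force: 12.0
```

jog_arm(
  plan=[
    {"xyz": [6,-35,0],"yaw": 0,"claw": 0.8},
    {"xyz": [13,-80,0],"yaw": 0,"claw": 0.8},
    {"xyz": [20,-115,0],"yaw": 0,"claw": 0.8},
    {"xyz": [20,-128,0],"yaw": 0,"claw": 0.8},
    {"xyz": [20,-128,0],"yaw": 0,"claw": 0.8},
    {"xyz": [20,-128,0],"yaw": 0,"claw": 0.8},
    {"xyz": [20,-128,0],"yaw": 0,"claw": 0.8},
  ],
)

```text
time_s: 5.15
eef_pos: [0.464, 0.3159, 0.113]
tool_rot: [0.0, 0.708, 0.706, 0.0]
ft_force: [0.5, -0.5, -1.3]
finger_gap: 0.0308
finger_force: 12.0
```

```bash
python3 - <<'E'
from station import arm
from h import *
f=arm.grab_frame("wrist"); np.savez("pics/w2.npz",**f)
cv2.imwrite("pics/w2.png",f["img"][:,:,::-1])
o=arm.get_obs();print(o["eef_pos"],o["tool_rot"],o["qd"].round(3))
E
```

```text
[0.46399354 0.31581281 0.1128997 ] [2.08698723e-04 7.07823219e-01 7.06389493e-01 3.63434734e-04] [-0.001  0.     0.003  0.001  0.001  0.001]
```

View pics/w2.png

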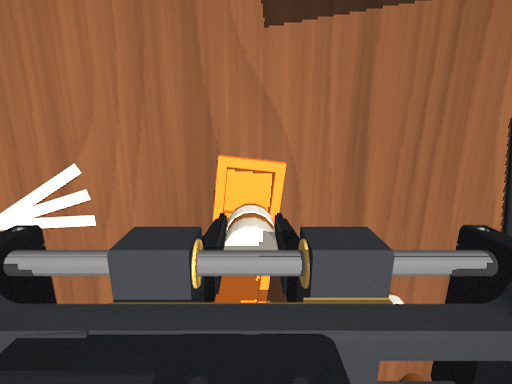

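Wrist view: the jar is held upright between the fingers at (250,235), over the far pocket. Lowering it.

jog_arm(
  plan=[
    {"xyz": [0,-1,30],"yaw": 0,"claw": 0.8},
    {"xyz": [0,-1,55],"yaw": 0,"claw": 0.8},
    {"xyz": [0,-1,72],"yaw": 0,"claw": 0.8},
    {"xyz": [0,-1,80],"yaw": 0,"claw": 0.8},
    {"xyz": [0,-1,84],"yaw": 0,"claw": 0.8},
    {"xyz": [0,-1,86],"yaw": 0,"claw": 0.8},
    {"xyz": [0,-1,86],"yaw": 0,"claw": 0.8},
    {"xyz": [0,-1,86],"yaw": 0,"claw": 0.8},
  ],
)

```text
time_s: 6.0
eef_pos: [0.4623, 0.3164, 0.0277]
tool_rot: [0.0, 0.707, 0.707, 0.001]
ft_force: [0.8, -1.0, -0.3]
finger_gap: 0.0309
finger_force: 12.0
```

jog_arm(
  plan=[
    {"xyz": [0,0,1],"yaw": 0,"claw": 0.8},
    {"xyz": [0,0,1],"yaw": 0,"claw": 0.8},
    {"xyz": [0,0,1],"yaw": 0,"claw": 0.6},
    {"xyz": [0,0,1],"yaw": 0,"claw": 0.5},
    {"xyz": [0,0,1],"yaw": 0,"claw": 0.4},
    {"xyz": [0,0,1],"yaw": 0,"claw": 0.35},
    {"xyz": [0,0,1],"yaw": 0,"claw": 0.35},
    {"xyz": [0,0,-20],"yaw": 0,"claw": 0.35},
    {"xyz": [0,0,-60],"yaw": 0,"claw": 0.35},
    {"xyz": [0,0,-110],"yaw": 0,"claw": 0.35},
    {"xyz": [-30,50,-110],"yaw": 0,"claw": 0.35},
    {"xyz": [-60,100,-110],"yaw": 0,"claw": 0.35},
    {"xyz": [-100,156,-110],"yaw": 0,"claw": 0.35},
    {"xyz": [-133,156,-110],"yaw": 0,"claw": 0.35},
    {"xyz": [-133,156,-110],"yaw": 0,"claw": 0.35},
    {"xyz": [-133,156,-110],"yaw": 0,"claw": 0.35},
    {"xyz": [-133,156,-110],"yaw": 0,"claw": 0.35},
  ],
)

```text
time_s: 7.7
eef_pos: [0.6167, 0.1834, 0.1363]
tool_rot: [-0.001, 0.707, 0.707, -0.0]
ft_force: [-0.1, 0.5, -0.5]
finger_gap: 0.0617
finger_force: 0.0
```

```bash
cat > look.py <<'E'
import sys
from station import arm
from h import *
f=arm.grab_frame("wrist"); cv2.imwrite(f"pics/{sys.argv[1]}.png",f["img"][:,:,::-1]); o=arm.get_obs();print(o["eef_pos"])
t=arm.grab_frame("top"); np.savez(f"pics/{sys.argv[1]}t.npz",**t)
R=((172,150,70),(6,255,255));Y=((20,140,90),(34,255,255));B=((105,140,60),(125,255,255));W=((0,0,150),(179,60,255))
T={"red_b":(R,.5724,-.2814,.0594),"yel_b":(Y,.663,.0704,.0568),"blu_b":(B,.469,.0182,.0582),"red_j":(R,.6181,.1834,.04),"white_placed":(W,.4624,.316,.045),"blu_j":(B,.678,-.034,.04)}
for n,(c,*X) in T.items():
    for k,g in(("wrist",f),("top",t)):
        p=g["intrinsics"]@(g["R"]@np.array(X)+g["t"]);p=p[:2]/p[2]
        if not(0<p[0]<512 and 0<p[1]<(230 if k=="wrist" else 384)): continue
        try:
            b,a,_=blob(g,p,*c,r=30 if k=="wrist" else 10);print(n,k,p.round(),b.round(),a,plane(g,b,X[2])[:2].round(4))
        except Exception: print(n,k,"none")
E
python3 look.py w3
```

```text
[0.61651    0.18393249 0.13640786]
red_b top [364. 192.] [364. 192.] 87 [ 0.5726 -0.2817]
yel_b top [214. 159.] [215. 158.] 76 [0.6631 0.0692]
blu_b top [237. 239.] [237. 238.] 53 [0.4695 0.0171]
red_j wrist [251. 195.] [252. 195.] 863 [0.619  0.1837]
red_j top [169. 179.] [170. 179.] 111 [0.6187 0.1801]
white_placed wrist [63. 42.] [64. 41.] 1297 [0.463  0.3167]
white_placed top none
blu_j top [258. 153.] [258. 153.] 116 [ 0.6781 -0.0345]
```

White jar placed: the wrist view puts it at (463,317) mm. Red jar confirmed at (619,184). Grasping it and carrying it to the white tray.

jog_arm(
  plan=[
    {"xyz": [1,1,45],"yaw": 0,"claw": 0.35},
    {"xyz": [1,1,80],"yaw": 0,"claw": 0.35},
    {"xyz": [1,1,102],"yaw": 0,"claw": 0.35},
    {"xyz": [1,1,113],"yaw": 0,"claw": 0.35},
    {"xyz": [1,1,113],"yaw": 0,"claw": 0.35},
    {"xyz": [1,1,113],"yaw": 0,"claw": 0.8},
    {"xyz": [1,1,113],"yaw": 0,"claw": 0.8},
    {"xyz": [1,1,113],"yaw": 0,"claw": 0.8},
    {"xyz": [1,1,113],"yaw": 0,"claw": 0.8},
    {"xyz": [1,1,113],"yaw": 0,"claw": 0.8},
    {"xyz": [1,1,113],"yaw": 0,"claw": 0.8},
    {"xyz": [1,1,105],"yaw": 0,"claw": 0.8},
    {"xyz": [1,1,85],"yaw": 0,"claw": 0.8},
    {"xyz": [1,1,50],"yaw": 0,"claw": 0.8},
    {"xyz": [1,1,10],"yaw": 0,"claw": 0.8},
    {"xyz": [1,1,-10],"yaw": 0,"claw": 0.8},
    {"xyz": [1,1,-10],"yaw": 0,"claw": 0.8},
    {"xyz": [1,1,-10],"yaw": 0,"claw": 0.8},
  ],
)

```text
time_s: 9.6
eef_pos: [0.6181, 0.1837, 0.1462]
tool_rot: [-0.0, 0.707, 0.707, -0.0]
ft_force: [-0.9, 0.4, -1.6]
finger_gap: 0.0308
finger_force: 12.0
```

jog_arm(
  plan=[
    {"xyz": [-20,-7,0],"yaw": 0,"claw": 0.8},
    {"xyz": [-55,-19,0],"yaw": 0,"claw": 0.8},
    {"xyz": [-95,-33,0],"yaw": 0,"claw": 0.8},
    {"xyz": [-135,-47,0],"yaw": 0,"claw": 0.8},
    {"xyz": [-175,-61,0],"yaw": 0,"claw": 0.8},
    {"xyz": [-215,-75,0],"yaw": 0,"claw": 0.8},
    {"xyz": [-255,-89,0],"yaw": 0,"claw": 0.8},
    {"xyz": [-295,-103,0],"yaw": 0,"claw": 0.8},
    {"xyz": [-335,-117,0],"yaw": 0,"claw": 0.8},
    {"xyz": [-375,-131,0],"yaw": 0,"claw": 0.8},
    {"xyz": [-410,-143,0],"yaw": 0,"claw": 0.8},
    {"xyz": [-435,-152,0],"yaw": 0,"claw": 0.8},
    {"xyz": [-452,-158,0],"yaw": 0,"claw": 0.8},
    {"xyz": [-452,-158,0],"yaw": 0,"claw": 0.8},
    {"xyz": [-452,-158,0],"yaw": 0,"claw": 0.8},
    {"xyz": [-452,-158,0],"yaw": 0,"claw": 0.8},
    {"xyz": [-452,-158,30],"yaw": 0,"claw": 0.8},
    {"xyz": [-452,-158,60],"yaw": 0,"claw": 0.8},
    {"xyz": [-452,-158,60],"yaw": 0,"claw": 0.8},
    {"xyz": [-452,-158,60],"yaw": 0,"claw": 0.8},
  ],
)

```text
time_s: 11.6
eef_pos: [0.4599, -0.2671, 0.0863]
tool_rot: [-0.001, 0.707, 0.707, -0.0]
ft_force: [0.2, -0.7, 0.4]
finger_gap: 0.0306
finger_force: 12.0
```

```bash
python3 look.py w4
```

```text
[ 0.46072611 -0.26786328  0.08767304]
red_b top [364. 192.] [364. 188.] 19 [ 0.5811 -0.2828]
yel_b top [214. 159.] [215. 158.] 81 [0.663 0.07 ]
blu_b top [237. 239.] [237. 239.] 59 [0.4691 0.0178]
red_j top none
white_placed top [111. 244.] [111. 245.] 130 [0.462  0.3152]
blu_j top [258. 153.] [258. 153.] 116 [ 0.6781 -0.0345]
```

View pics/w4.png

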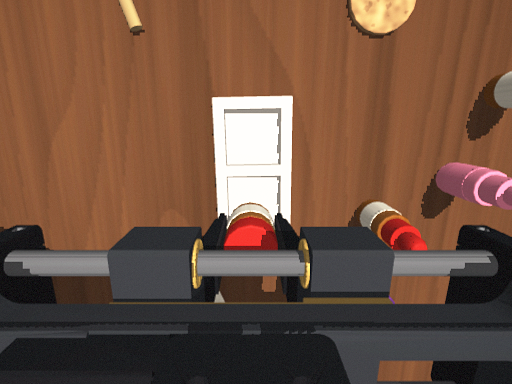

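The jar hangs over the near pocket of the white tray, at column 250 against a tray centre near 253. Lowering, releasing and rising.

jog_arm(
  plan=[
    {"xyz": [0,0,25],"yaw": 0,"claw": 0.8},
    {"xyz": [0,0,42],"yaw": 0,"claw": 0.8},
    {"xyz": [0,0,52],"yaw": 0,"claw": 0.8},
    {"xyz": [0,0,57],"yaw": 0,"claw": 0.8},
    {"xyz": [0,0,59],"yaw": 0,"claw": 0.8},
    {"xyz": [0,0,60],"yaw": 0,"claw": 0.8},
    {"xyz": [0,0,60],"yaw": 0,"claw": 0.8},
    {"xyz": [0,0,60],"yaw": 0,"claw": 0.8},
    {"xyz": [0,0,60],"yaw": 0,"claw": 0.6},
    {"xyz": [0,0,60],"yaw": 0,"claw": 0.5},
    {"xyz": [0,0,60],"yaw": 0,"claw": 0.4},
    {"xyz": [0,0,60],"yaw": 0,"claw": 0.35},
    {"xyz": [0,0,60],"yaw": 0,"claw": 0.35},
    {"xyz": [0,0,40],"yaw": 0,"claw": 0.35},
    {"xyz": [0,0,0],"yaw": 0,"claw": 0.35},
    {"xyz": [0,0,-50],"yaw": 0,"claw": 0.35},
    {"xyz": [0,0,-80],"yaw": 0,"claw": 0.35},
    {"xyz": [0,0,-80],"yaw": 0,"claw": 0.35},
  ],
)

```text
time_s: 13.5
eef_pos: [0.4629, -0.2701, 0.1732]
tool_rot: [0.006, 0.707, 0.707, 0.001]
ft_force: [1.0, -0.3, -0.1]
finger_gap: 0.0617
finger_force: 0.0
```

jog_arm(
  plan=[
    {"xyz": [-5,45,0],"yaw": 0,"claw": 0.35},
    {"xyz": [-13,90,0],"yaw": 0,"claw": 0.35},
    {"xyz": [-13,111,0],"yaw": 0,"claw": 0.35},
    {"xyz": [-13,111,0],"yaw": 0,"claw": 0.35},
    {"xyz": [-13,111,0],"yaw": 0,"claw": 0.35},
  ],
)

```text
time_s: 14.0
eef_pos: [0.5702, -0.2806, 0.165]
tool_rot: [-0.001, 0.707, 0.707, -0.001]
ft_force: [-0.8, 0.4, -0.2]
finger_gap: 0.0618
finger_force: 0.0
```

```bash
python3 look.py w5; python3 - <<'E'
from h import *
t=load("pics/w5t.npz")
p=t["intrinsics"]@(t["R"]@np.array([.4615,-.2676,.045])+t["t"]);p=p[:2]/p[2]
try: b,a,_=blob(t,p,(172,150,70),(6,255,255),r=12);print(b,a,plane(t,b,.043))
except Exception as e: print("hidden")
E
```

```text
[ 0.5698288  -0.28075087  0.1653454 ]
red_b wrist [252. 193.] [253. 192.] 439 [ 0.5737 -0.2804]
red_b top none
yel_b top [214. 159.] [215. 158.] 80 [0.663  0.0698]
blu_b top [237. 239.] [237. 238.] 58 [0.4693 0.0178]
red_j top none
white_placed top [111. 244.] [111. 245.] 135 [0.4619 0.3152]
blu_j top [258. 153.] [258. 153.] 116 [ 0.6781 -0.0345]
hidden
```

View pics/w5.png

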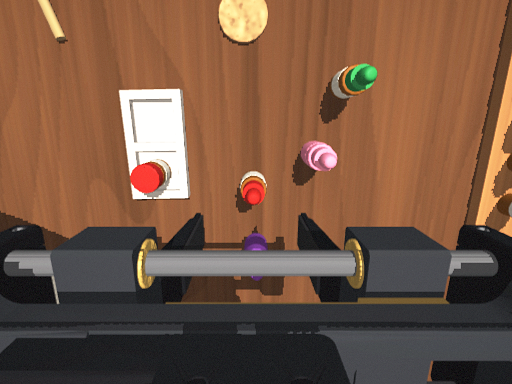

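Wrist view: the red jar stands in its pocket at (150,175), and the red bottle is centred between the fingers at (253,192). Grasping.

jog_arm(
  plan=[
    {"xyz": [0,0,40],"yaw": 0,"claw": 0.35},
    {"xyz": [0,0,80],"yaw": 0,"claw": 0.35},
    {"xyz": [0,0,115],"yaw": 0,"claw": 0.35},
    {"xyz": [0,0,135],"yaw": 0,"claw": 0.35},
    {"xyz": [0,0,143],"yaw": 0,"claw": 0.35},
    {"xyz": [0,0,143],"yaw": 0,"claw": 0.35},
    {"xyz": [0,0,143],"yaw": 0,"claw": 0.85},
    {"xyz": [0,0,143],"yaw": 0,"claw": 0.85},
    {"xyz": [0,0,143],"yaw": 0,"claw": 0.85},
    {"xyz": [0,0,143],"yaw": 0,"claw": 0.85},
    {"xyz": [0,0,143],"yaw": 0,"claw": 0.85},
    {"xyz": [0,0,143],"yaw": 0,"claw": 0.85},
    {"xyz": [0,0,135],"yaw": 0,"claw": 0.85},
    {"xyz": [0,0,115],"yaw": 0,"claw": 0.85},
    {"xyz": [0,0,80],"yaw": 0,"claw": 0.85},
    {"xyz": [0,0,40],"yaw": 0,"claw": 0.85},
    {"xyz": [0,0,20],"yaw": 0,"claw": 0.85},
    {"xyz": [0,0,20],"yaw": 0,"claw": 0.85},
  ],
)

```text
time_s: 15.9
eef_pos: [0.5732, -0.2824, 0.1517]
tool_rot: [0.004, 0.707, 0.707, 0.001]
ft_force: [-0.4, -0.6, 0.1]
finger_gap: 0.0276
finger_force: 12.0
```

jog_arm(
  plan=[
    {"xyz": [20,-4,0],"yaw": 0,"claw": 0.85},
    {"xyz": [55,-12,0],"yaw": 0,"claw": 0.85},
    {"xyz": [100,-22,0],"yaw": 0,"claw": 0.85},
    {"xyz": [145,-31,0],"yaw": 0,"claw": 0.85},
    {"xyz": [190,-41,0],"yaw": 0,"claw": 0.85},
    {"xyz": [235,-51,0],"yaw": 0,"claw": 0.85},
    {"xyz": [280,-60,0],"yaw": 0,"claw": 0.85},
    {"xyz": [325,-70,0],"yaw": 0,"claw": 0.85},
    {"xyz": [370,-80,0],"yaw": 0,"claw": 0.85},
    {"xyz": [415,-90,0],"yaw": 0,"claw": 0.85},
    {"xyz": [460,-99,0],"yaw": 0,"claw": 0.85},
    {"xyz": [495,-107,0],"yaw": 0,"claw": 0.85},
    {"xyz": [525,-113,0],"yaw": 0,"claw": 0.85},
    {"xyz": [541,-117,0],"yaw": 0,"claw": 0.85},
    {"xyz": [541,-117,0],"yaw": 0,"claw": 0.85},
    {"xyz": [541,-117,0],"yaw": 0,"claw": 0.85},
    {"xyz": [541,-117,30],"yaw": 0,"claw": 0.85},
    {"xyz": [541,-117,60],"yaw": 0,"claw": 0.85},
    {"xyz": [541,-117,60],"yaw": 0,"claw": 0.85},
    {"xyz": [541,-117,60],"yaw": 0,"claw": 0.85},
  ],
)

```text
time_s: 17.9
eef_pos: [0.454, 0.2589, 0.086]
tool_rot: [-0.0, 0.708, 0.706, -0.001]
ft_force: [0.5, 0.0, -0.2]
finger_gap: 0.0282
finger_force: 12.0
```

```bash
python3 look.py w6
```

```text
[0.45502795 0.25952565 0.08741541]
red_b top none
yel_b top [214. 159.] [215. 159.] 83 [0.663  0.0699]
blu_b top [237. 239.] [237. 239.] 59 [0.4691 0.0178]
red_j top none
white_placed wrist [261. 139.] [262. 139.] 1445 [0.463  0.3159]
white_placed top none
blu_j top [258. 153.] [258. 153.] 116 [ 0.6781 -0.0345]
```

View pics/w6.png

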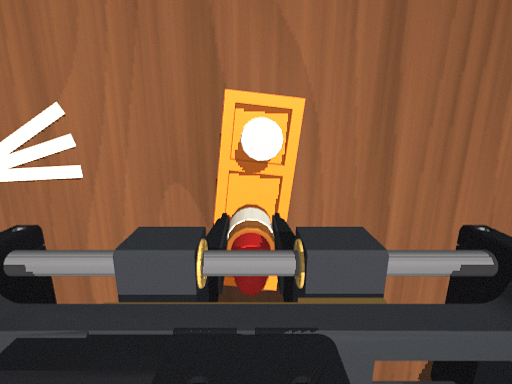

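The red bottle hangs upright over the middle pocket and the white jar stands in its own at (262,139). Lowering and releasing.

jog_arm(
  plan=[
    {"xyz": [1,1,25],"yaw": 0,"claw": 0.85},
    {"xyz": [1,1,42],"yaw": 0,"claw": 0.85},
    {"xyz": [1,1,52],"yaw": 0,"claw": 0.85},
    {"xyz": [1,1,57],"yaw": 0,"claw": 0.85},
    {"xyz": [1,1,59],"yaw": 0,"claw": 0.85},
    {"xyz": [1,1,60],"yaw": 0,"claw": 0.85},
    {"xyz": [1,1,60],"yaw": 0,"claw": 0.85},
    {"xyz": [1,1,60],"yaw": 0,"claw": 0.85},
    {"xyz": [1,1,60],"yaw": 0,"claw": 0.6},
    {"xyz": [1,1,60],"yaw": 0,"claw": 0.5},
    {"xyz": [1,1,60],"yaw": 0,"claw": 0.4},
    {"xyz": [1,1,60],"yaw": 0,"claw": 0.35},
    {"xyz": [1,1,60],"yaw": 0,"claw": 0.35},
    {"xyz": [1,1,40],"yaw": 0,"claw": 0.35},
    {"xyz": [1,1,0],"yaw": 0,"claw": 0.35},
    {"xyz": [1,1,-50],"yaw": 0,"claw": 0.35},
    {"xyz": [1,1,-80],"yaw": 0,"claw": 0.35},
    {"xyz": [1,1,-80],"yaw": 0,"claw": 0.35},
  ],
)

```text
time_s: 19.8
eef_pos: [0.4588, 0.2625, 0.1731]
tool_rot: [0.002, 0.707, 0.707, 0.005]
ft_force: [0.4, 0.7, -0.2]
finger_gap: 0.0619
finger_force: 0.0
```

jog_arm(
  plan=[
    {"xyz": [-30,33,0],"yaw": 0,"claw": 0.35},
    {"xyz": [-63,66,0],"yaw": 0,"claw": 0.35},
    {"xyz": [-95,100,0],"yaw": 0,"claw": 0.35},
    {"xyz": [-127,135,0],"yaw": 0,"claw": 0.35},
    {"xyz": [-160,170,0],"yaw": 0,"claw": 0.35},
    {"xyz": [-180,195,0],"yaw": 0,"claw": 0.35},
    {"xyz": [-191,206,0],"yaw": 0,"claw": 0.35},
    {"xyz": [-191,206,0],"yaw": 0,"claw": 0.35},
    {"xyz": [-191,206,0],"yaw": 0,"claw": 0.35},
  ],
)

```text
time_s: 20.7
eef_pos: [0.6603, 0.0705, 0.1657]
tool_rot: [-0.001, 0.707, 0.707, -0.001]
ft_force: [0.4, 1.0, -0.3]
finger_gap: 0.0619
finger_force: 0.0
```

```bash
python3 look.py w7
```

```text
[0.66012068 0.07092281 0.16602173]
red_b top none
yel_b wrist [252. 192.] [253. 191.] 457 [0.664 0.071]
yel_b top none
blu_b top [237. 239.] [237. 239.] 59 [0.4691 0.0178]
red_j wrist none
red_j top none
white_placed top [111. 244.] [112. 245.] 122 [0.4622 0.3151]
blu_j top [258. 153.] [258. 153.] 113 [ 0.6782 -0.035 ]
```

View pics/w7.png

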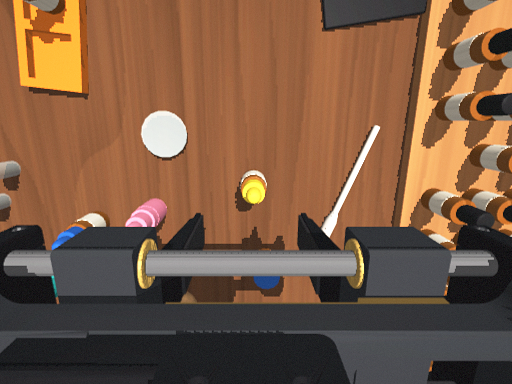

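Yellow bottle centred between the fingers at (253,190), with the rack clear of the gripper. Grasping.

jog_arm(
  plan=[
    {"xyz": [1,1,40],"yaw": 0,"claw": 0.35},
    {"xyz": [1,1,80],"yaw": 0,"claw": 0.35},
    {"xyz": [1,1,115],"yaw": 0,"claw": 0.35},
    {"xyz": [1,1,135],"yaw": 0,"claw": 0.35},
    {"xyz": [1,1,143],"yaw": 0,"claw": 0.35},
    {"xyz": [1,1,143],"yaw": 0,"claw": 0.35},
    {"xyz": [1,1,143],"yaw": 0,"claw": 0.85},
    {"xyz": [1,1,143],"yaw": 0,"claw": 0.85},
    {"xyz": [1,1,143],"yaw": 0,"claw": 0.85},
    {"xyz": [1,1,143],"yaw": 0,"claw": 0.85},
    {"xyz": [1,1,143],"yaw": 0,"claw": 0.85},
    {"xyz": [1,1,143],"yaw": 0,"claw": 0.85},
    {"xyz": [1,1,135],"yaw": 0,"claw": 0.85},
    {"xyz": [1,1,115],"yaw": 0,"claw": 0.85},
    {"xyz": [1,1,80],"yaw": 0,"claw": 0.85},
    {"xyz": [1,1,40],"yaw": 0,"claw": 0.85},
    {"xyz": [1,1,20],"yaw": 0,"claw": 0.85},
    {"xyz": [1,1,20],"yaw": 0,"claw": 0.85},
  ],
)

```text
time_s: 22.6
eef_pos: [0.665, 0.0709, 0.152]
tool_rot: [0.003, 0.707, 0.707, 0.003]
ft_force: [0.6, -0.4, 0.5]
finger_gap: 0.0275
finger_force: 12.0
```

jog_arm(
  plan=[
    {"xyz": [13,-20,0],"yaw": 0,"claw": 0.85},
    {"xyz": [35,-55,0],"yaw": 0,"claw": 0.85},
    {"xyz": [60,-95,0],"yaw": 0,"claw": 0.85},
    {"xyz": [85,-135,0],"yaw": 0,"claw": 0.85},
    {"xyz": [110,-175,0],"yaw": 0,"claw": 0.85},
    {"xyz": [126,-202,0],"yaw": 0,"claw": 0.85},
    {"xyz": [134,-213,0],"yaw": 0,"claw": 0.85},
    {"xyz": [134,-213,0],"yaw": 0,"claw": 0.85},
    {"xyz": [134,-213,0],"yaw": 0,"claw": 0.85},
    {"xyz": [134,-213,20],"yaw": 0,"claw": 0.85},
    {"xyz": [134,-213,45],"yaw": 0,"claw": 0.85},
    {"xyz": [134,-213,60],"yaw": 0,"claw": 0.85},
    {"xyz": [134,-213,60],"yaw": 0,"claw": 0.85},
    {"xyz": [134,-213,60],"yaw": 0,"claw": 0.85},
  ],
)

```text
time_s: 24.0
eef_pos: [0.4501, 0.2046, 0.0867]
tool_rot: [-0.0, 0.708, 0.706, -0.0]
ft_force: [0.3, 0.5, -0.3]
finger_gap: 0.0276
finger_force: 12.0
```

```bash
python3 look.py w8
```

```text
[0.45053667 0.2049111  0.08749376]
red_b top none
yel_b top none
blu_b top [237. 239.] [237. 238.] 58 [0.4693 0.0178]
red_j top none
white_placed wrist [267.  57.] [268.  56.] 1748 [0.4631 0.3164]
white_placed top none
blu_j top [258. 153.] [258. 153.] 116 [ 0.6781 -0.0345]
```

View pics/w8.png

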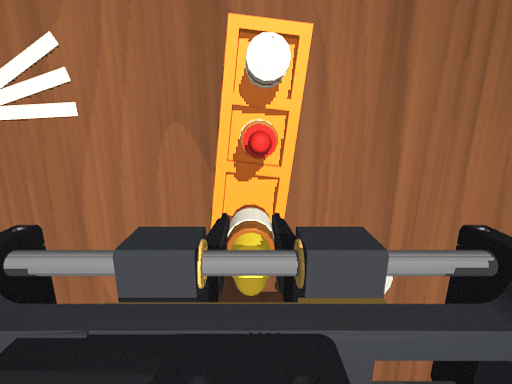

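Red bottle upright in the middle pocket at (260,142), and the yellow bottle hangs over the last pocket. Lowering and releasing.

jog_arm(
  plan=[
    {"xyz": [0,0,25],"yaw": 0,"claw": 0.85},
    {"xyz": [0,0,42],"yaw": 0,"claw": 0.85},
    {"xyz": [0,0,52],"yaw": 0,"claw": 0.85},
    {"xyz": [0,0,57],"yaw": 0,"claw": 0.85},
    {"xyz": [0,0,59],"yaw": 0,"claw": 0.85},
    {"xyz": [0,0,60],"yaw": 0,"claw": 0.85},
    {"xyz": [0,0,60],"yaw": 0,"claw": 0.85},
    {"xyz": [0,0,60],"yaw": 0,"claw": 0.85},
    {"xyz": [0,0,60],"yaw": 0,"claw": 0.6},
    {"xyz": [0,0,60],"yaw": 0,"claw": 0.5},
    {"xyz": [0,0,60],"yaw": 0,"claw": 0.4},
    {"xyz": [0,0,60],"yaw": 0,"claw": 0.35},
    {"xyz": [0,0,60],"yaw": 0,"claw": 0.35},
    {"xyz": [0,0,40],"yaw": 0,"claw": 0.35},
    {"xyz": [0,0,0],"yaw": 0,"claw": 0.35},
    {"xyz": [0,0,-50],"yaw": 0,"claw": 0.35},
    {"xyz": [0,0,-80],"yaw": 0,"claw": 0.35},
    {"xyz": [0,0,-80],"yaw": 0,"claw": 0.35},
  ],
)

```text
time_s: 25.9
eef_pos: [0.4528, 0.2062, 0.173]
tool_rot: [0.002, 0.707, 0.707, 0.005]
ft_force: [0.2, -0.3, 1.0]
finger_gap: 0.0621
finger_force: 0.0
```

jog_arm(
  plan=[
    {"xyz": [-40,4,0],"yaw": 0,"claw": 0.35},
    {"xyz": [-85,8,0],"yaw": 0,"claw": 0.35},
    {"xyz": [-130,13,0],"yaw": 0,"claw": 0.35},
    {"xyz": [-170,17,0],"yaw": 0,"claw": 0.35},
    {"xyz": [-187,19,0],"yaw": 0,"claw": 0.35},
    {"xyz": [-187,19,0],"yaw": 0,"claw": 0.4},
    {"xyz": [-187,19,0],"yaw": 0,"claw": 0.4},
    {"xyz": [-187,19,0],"yaw": 0,"claw": 0.4},
  ],
)

```text
time_s: 26.7
eef_pos: [0.4679, 0.0188, 0.1661]
tool_rot: [-0.0, 0.707, 0.707, -0.0]
ft_force: [0.4, -0.2, -0.1]
finger_gap: 0.0573
finger_force: 0.0
```

```bash
python3 look.py w9
```

```text
[0.46799066 0.01897113 0.16621356]
red_b top none
yel_b wrist none
yel_b top none
blu_b wrist [251. 193.] [252. 192.] 408 [0.4704 0.0192]
blu_b top none
red_j wrist none
red_j top none
white_placed top [111. 244.] [111. 245.] 121 [0.4621 0.3152]
blu_j top [258. 153.] [258. 153.] 116 [ 0.6781 -0.0345]
```

View pics/w9.png

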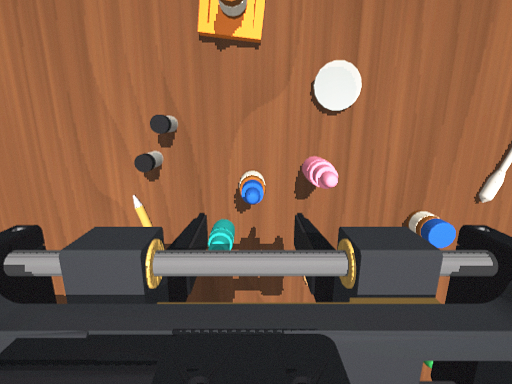

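Blue bottle centred at (252,190), with pink and turquoise clear of the fingers. Grasping it; I will check the yellow bottle later from above.

jog_arm(
  plan=[
    {"xyz": [1,1,40],"yaw": 0,"claw": 0.4},
    {"xyz": [1,1,80],"yaw": 0,"claw": 0.4},
    {"xyz": [1,1,115],"yaw": 0,"claw": 0.4},
    {"xyz": [1,1,135],"yaw": 0,"claw": 0.4},
    {"xyz": [1,1,143],"yaw": 0,"claw": 0.4},
    {"xyz": [1,1,143],"yaw": 0,"claw": 0.4},
    {"xyz": [1,1,143],"yaw": 0,"claw": 0.85},
    {"xyz": [1,1,143],"yaw": 0,"claw": 0.85},
    {"xyz": [1,1,143],"yaw": 0,"claw": 0.85},
    {"xyz": [1,1,143],"yaw": 0,"claw": 0.85},
    {"xyz": [1,1,143],"yaw": 0,"claw": 0.85},
    {"xyz": [1,1,143],"yaw": 0,"claw": 0.85},
    {"xyz": [1,1,135],"yaw": 0,"claw": 0.85},
    {"xyz": [1,1,115],"yaw": 0,"claw": 0.85},
    {"xyz": [1,1,80],"yaw": 0,"claw": 0.85},
    {"xyz": [1,1,40],"yaw": 0,"claw": 0.85},
    {"xyz": [1,1,20],"yaw": 0,"claw": 0.85},
    {"xyz": [1,1,20],"yaw": 0,"claw": 0.85},
  ],
)

```text
time_s: 28.6
eef_pos: [0.4717, 0.0188, 0.1508]
tool_rot: [0.003, 0.707, 0.707, 0.003]
ft_force: [0.8, 0.1, -1.2]
finger_gap: 0.0277
finger_force: 12.0
```

jog_arm(
  plan=[
    {"xyz": [-20,-1,0],"yaw": 0,"claw": 0.85},
    {"xyz": [-55,-2,0],"yaw": 0,"claw": 0.85},
    {"xyz": [-95,-4,0],"yaw": 0,"claw": 0.85},
    {"xyz": [-135,-6,0],"yaw": 0,"claw": 0.85},
    {"xyz": [-175,-8,0],"yaw": 0,"claw": 0.85},
    {"xyz": [-210,-9,0],"yaw": 0,"claw": 0.85},
    {"xyz": [-231,-10,0],"yaw": 0,"claw": 0.85},
    {"xyz": [-231,-10,0],"yaw": 0,"claw": 0.85},
    {"xyz": [-231,-10,0],"yaw": 0,"claw": 0.85},
    {"xyz": [-231,-10,20],"yaw": 0,"claw": 0.85},
    {"xyz": [-231,-10,45],"yaw": 0,"claw": 0.85},
    {"xyz": [-231,-10,60],"yaw": 0,"claw": 0.85},
    {"xyz": [-231,-10,60],"yaw": 0,"claw": 0.85},
    {"xyz": [-231,-10,60],"yaw": 0,"claw": 0.85},
  ],
)

```text
time_s: 30.0
eef_pos: [0.4591, -0.2114, 0.0866]
tool_rot: [-0.0, 0.707, 0.707, -0.0]
ft_force: [0.3, 0.3, -0.6]
finger_gap: 0.0279
finger_force: 12.0
```

```bash
python3 look.py w10; python3 - <<'E'
import cv2
from h import *
w=cv2.imread("pics/w10.png"); t=load("pics/w10t.npz")["img"][:,:,::-1]
c=cv2.resize(t[200:290,80:200],(512,384),interpolation=cv2.INTER_CUBIC)
cv2.imwrite("pics/v10.png",cv2.resize(np.hstack([w,c]),(800,300)))
E
```

```text
[ 0.45968628 -0.21186702  0.08747117]
red_b top none
yel_b top none
blu_b top none
red_j top none
white_placed top [111. 244.] [112. 245.] 122 [0.4622 0.3151]
blu_j top [258. 153.] [258. 153.] 116 [ 0.6781 -0.0345]
```

View pics/v10.png

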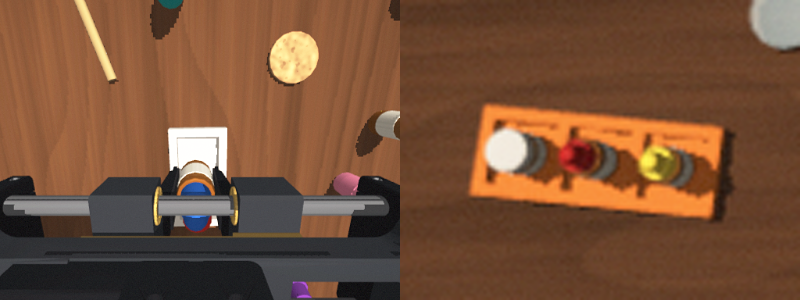

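The crop on the right shows all three orange-tray items upright. The blue bottle on the left hangs over its pocket. Lowering, releasing and backing off.

jog_arm(
  plan=[
    {"xyz": [0,1,25],"yaw": 0,"claw": 0.85},
    {"xyz": [0,1,42],"yaw": 0,"claw": 0.85},
    {"xyz": [0,1,52],"yaw": 0,"claw": 0.85},
    {"xyz": [0,1,57],"yaw": 0,"claw": 0.85},
    {"xyz": [0,1,59],"yaw": 0,"claw": 0.85},
    {"xyz": [0,1,60],"yaw": 0,"claw": 0.85},
    {"xyz": [0,1,60],"yaw": 0,"claw": 0.85},
    {"xyz": [0,1,60],"yaw": 0,"claw": 0.85},
    {"xyz": [0,1,60],"yaw": 0,"claw": 0.6},
    {"xyz": [0,1,60],"yaw": 0,"claw": 0.5},
    {"xyz": [0,1,60],"yaw": 0,"claw": 0.4},
    {"xyz": [0,1,60],"yaw": 0,"claw": 0.35},
    {"xyz": [0,1,60],"yaw": 0,"claw": 0.35},
    {"xyz": [0,1,40],"yaw": 0,"claw": 0.35},
    {"xyz": [0,1,0],"yaw": 0,"claw": 0.35},
    {"xyz": [0,1,-50],"yaw": 0,"claw": 0.35},
    {"xyz": [0,1,-80],"yaw": 0,"claw": 0.35},
    {"xyz": [0,1,-80],"yaw": 0,"claw": 0.35},
  ],
)

```text
time_s: 31.9
eef_pos: [0.4631, -0.2138, 0.173]
tool_rot: [0.005, 0.707, 0.707, 0.001]
ft_force: [1.2, -0.6, 0.2]
finger_gap: 0.0617
finger_force: 0.0
```

jog_arm(
  plan=[
    {"xyz": [40,0,-20],"yaw": 0,"claw": 0.35},
    {"xyz": [80,0,-50],"yaw": 0,"claw": 0.35},
    {"xyz": [120,0,-70],"yaw": 0,"claw": 0.35},
    {"xyz": [160,0,-80],"yaw": 0,"claw": 0.35},
    {"xyz": [200,0,-80],"yaw": 0,"claw": 0.35},
    {"xyz": [220,0,-80],"yaw": 0,"claw": 0.35},
    {"xyz": [220,0,-80],"yaw": 0,"claw": 0.35},
    {"xyz": [220,0,-80],"yaw": 0,"claw": 0.35},
    {"xyz": [220,0,-80],"yaw": 0,"claw": 0.35},
    {"xyz": [220,0,-80],"yaw": 0,"claw": 0.35},
  ],
)

```text
time_s: 32.9
eef_pos: [0.4602, 0.007, 0.2463]
tool_rot: [-0.0, 0.708, 0.706, -0.0]
ft_force: [-0.4, 0.5, -0.0]
finger_gap: 0.0619
finger_force: 0.0
```

```bash
python3 - <<'E'
from station import arm
from h import *
t=arm.grab_frame("top");s=arm.grab_frame("scene")
R=((172,150,70),(6,255,255));Y=((20,140,90),(34,255,255));B=((105,140,60),(125,255,255));G=((50,120,40),(80,255,255));W=((0,0,150),(179,60,255))
for n,(c,*X) in {"red_b":(R,.456,.26,.062),"yel_b":(Y,.45,.205,.06),"white_j":(W,.4624,.316,.045),"blu_b":(B,.4605,-.2116,.061),"red_j":(R,.4615,-.2676,.043),"blu_j":(B,.678,-.034,.04),"grn":(G,.669,-.1724,.061)}.items():
    u=[]
    for g in(t,s):
        p=g["intrinsics"]@(g["R"]@np.array(X)+g["t"]);p=p[:2]/p[2]
        try: u.append(blob(g,p,*c,r=10)[0])
        except Exception: pass
    print(n,X,*( [x.round(4) if hasattr(x,'round') else x for x in tri([t,s],u)] if len(u)==2 else ["hidden in a view"]))
cv2.imwrite("pics/f.png",np.hstack([cv2.resize(g["img"][:,:,::-1],(400,300),interpolation=cv2.INTER_AREA) for g in(t,s)]))
E
```

```text
red_b [0.456, 0.26, 0.062] [0.4552 0.2606 0.0609] 0.0006
yel_b [0.45, 0.205, 0.06] [0.4503 0.2054 0.0617] 0.0
white_j [0.4624, 0.316, 0.045] [0.4618 0.3161 0.0441] 0.0008
blu_b [0.4605, -0.2116, 0.061] [ 0.4598 -0.2109  0.0831] 0.0017
red_j [0.4615, -0.2676, 0.043] [ 0.4596 -0.2691  0.0425] 0.0006
blu_j [0.678, -0.034, 0.04] [ 0.6778 -0.0341  0.0399] 0.0005
grn [0.669, -0.1724, 0.061] [ 0.668  -0.1717  0.0636] 0.0008
```

View pics/f.png

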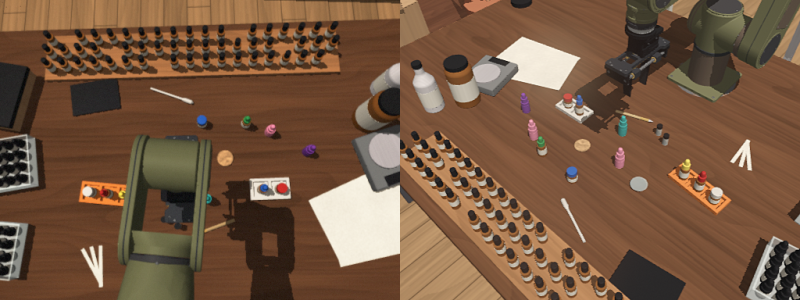

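All items match except the blue bottle, whose measured height (83 mm) is odd, probably because the arm's shadow spoils the mask. Taking a closer look at it.

```bash
python3 - <<'E'
from station import arm
from h import *
o=[]
for n in("top","scene"):
    g=arm.grab_frame(n);p=g["intrinsics"]@(g["R"]@np.array([.46,-.24,.03])+g["t"]);x,y=(p[:2]/p[2]).astype(int)
    o.append(cv2.resize(g["img"][y-30:y+30,x-40:x+40,::-1],(400,300),interpolation=cv2.INTER_CUBIC))
    for z in(.003,.083):
        q=g["intrinsics"]@(g["R"]@np.array([.4605,-.2116,z])+g["t"]);q=q[:2]/q[2];print(n,z,((q-[x-40,y-30])*5).round())
cv2.imwrite("pics/f2.png",np.clip(np.hstack(o)*1.6,0,255))
E
```

```text
top 0.003 [134. 156.]
top 0.083 [163. 142.]
scene 0.003 [241. 215.]
scene 0.083 [235. 103.][ WARN:0@0.711] global loadsave.cpp:1063 imwrite_ Unsupported depth image for selected encoder is fallbacked to CV_8U.
```

View pics/f2.png

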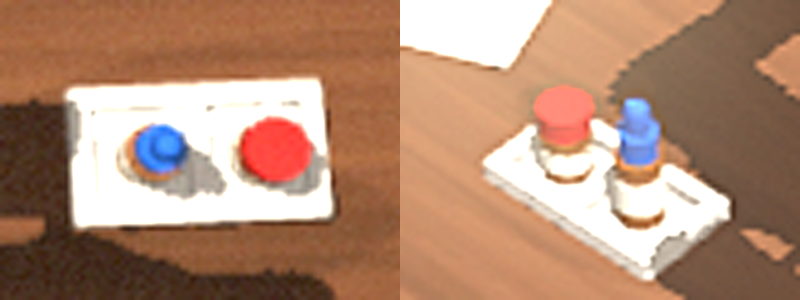

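The blue bottle stands upright on the floor, with its tip at (235,103) and base at (240,220), matching the predicted points. Handing in.

```bash
python3 -c "
from station import arm
print(arm.hand_in())"
```

```text
the job is handed in; nothing more can be done
None
```

I filled both kits and handed the job in after about 33 s of the 144 s; the hand-in gave no verdict, but the last pictures showed all five kit items upright in their tray pockets and the green bottle and blue jar still within about 1 mm of where they started.

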